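# Release the two-stage catch of a bench test box

### The job

Get the test box ready to be opened: first slide the yellow safety tab all the way across until it meets its rubber stop, then lift the red latch lever up until it stands upright, and let go of both. Do it by feel: stop pushing as soon as the tab comes up against its stop, never force the lever while the tab still bars it, and leave the other things on the bench and on the lid where they are.

Things in the scene. Friction and masses are not known exactly. Their poses are not given: they have to be found in the camera images.
- case: Test box, fixed to the bench: grey base, cream lid, 240 x 240 mm, 85 mm high, three white sockets on its front. Origin: centre of its underside; z up, front looks to -x. On the lid sits the catch: an aluminium plate 4 mm thick with yellow tab, rubber stop and red lever. All x, y, z in these texts are in this frame, in mm.
- seat (a point): Point on the lid's top (x -40, y 0, z 85). The catch plate is clamped here through slotted holes, so the whole catch (plate, tab, stop, lever) sits up to 12 mm either way along the box's y. This shift, u (-12 to +12 mm), is not in any reading: see or feel it. The mid_ points belong to the box and are true for u = 0; add u to every y given.
- mid_tab (a point): Foot of the yellow tab's upright ribbed fin for u = 0 and tab travel 0 (x -40, y 30, z 115). Fin: 24 mm (x) by 10 mm (y), z 115 to 149. Add u + travel to y. Under it is the tab's block, y 16 to 50, z 91 to 115; a flat nose (x -50 to -30, top z 115) reaches from it to y -3, over the lever, and bars it. The tab slides to +y.
- mid_stop (a point): Middle of the black rubber stop's -y face for u = 0 (x -40, y 68, z 101; 34 x 10 x 22 mm). The tab's block meets it at 18 mm of travel; the fin's -y face is then at y 43 + u, so the place where the stop is felt tells u. The rubber gives about 1 mm for every 8 N.
- mid_hinge (a point): Hinge of the red lever for u = 0 (x 0, y 0, z 103), axis along the box's y. Lever: bar 22 mm wide (y -11 to 11), 8 mm thick, lying from the hinge towards -x to x -88, top at z 107. Two ears beside the hinge, y out to 21, top z 113.
- mid_roller (a point): Centre of the black grip roller on the lever's free end for u = 0 and lever down (x -80, y 0, z 125). It lies along y, 30 mm long (y -15 to 15), 16 mm in diameter, on a post 16 mm wide. It can be pinched by its two ends from above (jaws closing along the box's y) and turns between the pads as the lever rises.
- tab (a joint): Travel of the yellow tab along the box's +y, in m: 0 to 0.004 at the start (locked), lever free above 0.0145, meets the rubber stop at 0.018. Stays where it is left; sliding friction about 3 N. The tab must not be pressed on the stop with more than 25 N: come up to it slowly (15 mm/s or less) and watch the force. The job asks for the stop, with the lever still down.
- latch (a joint): Angle of the red lever in rad: 0 lying flat (0 to 0.015 at the start), 1.5 at its end stop, standing upright over the hinge; the roller's centre rises on a circle of 83 mm radius, up and towards +x. Stays where it is left; about 2 N at the roller moves it. Barred, it has 0.03 rad of play, and more than about 10 N at the roller counts as forcing it.
- coupler_a: White plastic coupler, 30 mm wide, 50 mm tall, standing on the lid's rear part; leave it alone. Origin: centre of its underside.
- coupler_b: White plastic coupler like the other, standing on the bench; leave it alone. Origin: centre of its underside.
- tray: Clear open tray of white couplers, 130 x 180 x 45 mm, on the bench; leave it alone. Origin: centre of its underside.
- driver: Orange-handled screwdriver, 180 mm long, on the bench; leave it alone.
- caliper: Steel caliper with a black head, 160 mm long, on the bench; leave it alone. Origin: centre of its underside.
- tape_roll: Blue tape roll, 90 mm across, 24 mm high, on the bench; leave it alone. Origin: centre of its underside.
- carton: Small brown carton, 90 x 70 x 60 mm, on the bench; leave it alone. Origin: centre of its underside.

How it is judged:
On the way, in this order (a step that is already met when the one before it is completed fails the run):
1. the safety tab is slid across to its stop while the lever is still down (value of joint tab above 0.017 m and value of joint latch below 0.1 rad), for 0.2 s.
2. the latch lever is lifted upright with the tab released (value of joint latch above 1.2 rad and value of joint tab above 0.0145 m), for 0.2 s.
At the end, for the whole second after the job is handed in: the lever stands upright (more than 1.2 rad, of 1.5), at rest and let go, and the tab is still released (more than 14.5 mm of its 18 mm travel) (all of step 2 and velocity of joint latch between -0.05 and 0.05 rad/s); the robot touches nothing.
It fails at once if the tab is pressed against its stop with more than 25 N (contact force between tab_c0 and buffer_c0 above 25 N).
It fails at once if the lever is forced against the tab that bars it (more than 25 N between them, about 10 N at the roller) (contact force between latch_c0 and tab_c1 above 25 N).
It fails at once if one of the other things on the bench or the lid is moved by more than 20 mm (distance of any of coupler_a, coupler_b, tray, driver, caliper, tape_roll, carton from where it was at the start of the episode above 0.02 m).
It also fails if it takes over 48 s, if anything falls off the work surface, if the arm or the gripper's body presses on something with over 40 N, if the wrist force passes 120 N, or if a joint passes its speed limit or range.

### The arm

A 7-joint arm with a two-finger parallel gripper is mounted at the origin on the work surface. World frame = base frame: x ahead of the robot, y to its left, z up, the work surface at z = 0. Lengths are in m, angles in rad, forces in N, time in s.
With the tool pointing down it reaches from about 0.4 to 0.85 m from the base axis. Payload 10.4 kg.
Tool frame: the origin (TCP) lies midway between the tips of the shut fingers; the grasp point (between the pads) lies 19 mm behind it; z points along the fingers, y is the line along which they close (so a half turn about z gives the same grasp; the last joint's range is limited). The gripper opens to 87 mm and grips with 3 to 60 N. Pads are 19 mm wide; open, the fingers measure 117 mm over their backs; the gripper's body (75 mm by 190 mm) begins 51 mm behind the grasp point.
Start: joints at [-1.258, 0.332, -0.065, 1.46, 0.022, 1.35, -0.088], TCP at [0.206, 0.59, 0.223] pointing down, gripper open.
Joint ranges: [-2.6, 2.6], [-0.5, 2.12], [-1.47, 1.34], [0.16, 2.42], [-1.27, 4.41], [0.06, 2.06], [-2.6, 2.6]. Speed limits (rad/s): [2.22, 2.22, 2.79, 2.79, 3.14, 3.14, 3.14].

### API

Orientations are given as a unit quaternion [x, y, z, w].
In Python, from bench import r gives the robot as it stands.
- The arm moves only by the tool arm_command, never from a script. Its argument "moves" is one flat list of numbers, 4 for each row, row after row: the shift along the tool's x, y, z in cm, then the turn about the tool's z in degrees. A call has 1 to 12 rows; each row shifts and turns the commanded pose from where the row before left it, along the tool's axes as they then stand; what a row does not reach is not made up. A row lasts 1/12 s, in which the tool goes at most 41.7 mm and 7.16 degrees, less where a joint would pass 70% of its speed; a pose out of reach is approached as far as the arm can. A call with a gripper value outside its range is refused whole. "fingers" is the opening in per cent of the stroke, from 0 (shut) to 100 (fully open), set as the call begins (left out, the last holds). The fingers move at their own pace and stop on an object; "squeeze" is the grip in N (left out, the last holds). Time passes only in rows, so rows that do not move let the fingers close. It gives the time, the measured TCP pose, the force, the opening and the grip force at its end, in the units of the state.
- r.read_state(): the state, without advancing time (a new reading comes with each control period).
- r.camera(name): name is "scene" or "side" or "wrist"; returns the picture (420x560x3 uint8, red, green, blue); there is no depth.
- r.camera_info(name): a dict with "fx", "fy", "cx", "cy" (pixels), "origin" and "attitude" of the camera in the world. Camera axes: x right, y up, looking along -z (the intrinsics and any distortion apply to the point x, -y, -z); pixel columns grow to the right and rows downward; lengths in m; the calibration is good to about 2 mm. A picture is of the moment at which its call begins: read the wrist's pose just before it. camera_info takes no time and is no camera call; for the wrist camera it gives the pose at the moment of the call.
- r.close_job(): hands the job in; it is judged then, once.
The state is a dict: "time": time; "joint_positions": joint angles; "joint_vel": joint speeds; "joint_torque": joint torques, N m; "ee_pos": TCP position; "eef_rot": TCP orientation; "ft_force": force on the tool from outside, world axes, zero at the start; "torque": the same for the moment, N m; "width": finger opening in m; "grip_force": force on a finger pad.
Only numpy, scipy, OpenCV 4.12 (cv2) and the standard library are available. Lean on these libraries where they do the work, as an engineer would, in place of code of your own. Each camera call takes 0.05 s, during which the arm holds its last target. There are 200 camera calls.

## Working session

There is one attempt and no reset: what is moved stays moved. The work goes in short steps, Python scripts to look and compute and a tool call to move; the robot and the scene stay as the last step left them, time stands still between calls to the robot, and variables do not carry over. Pictures are saved under pics/ and viewed, at most 10 in all, crops included, and the job is handed in when it is done.

Besides the shell and the picture viewer there is one more tool, called after "Request:" as a command line: name --argument value ..., lists and objects as JSON in quotes. arm_command: Moves the arm, as the interface text tells. Its arguments: {"type":"object","properties":{"moves":{"type":"array"},"fingers":{"type":"number"},"squeeze":{"type":"number"}},"required":["moves"]}

```bash
mkdir -p pics; ls
python3 - <<'E'
from bench import r
import cv2
s=r.read_state(); print(s)
for n in ("scene","side","wrist"):
    print(n,r.camera_info(n))
for n in ("scene","side"):
    cv2.imwrite(f"pics/{n}0.png",r.camera(n)[:,:,::-1])
E
```

```text
pics
{'time': 0.0, 'joint_positions': array([-1.25759416,  0.33287294, -0.06471467,  1.46093854,  0.02160853,
        1.34991848, -0.08848351]), 'joint_vel': array([ 0.00013376,  0.00116223, -0.00177892,  0.00084459,  0.00158117,
       -0.00056146,  0.00054369]), 'joint_torque': array([-4.46688352e-05, -6.23234868e+01,  2.48399185e-02, -3.89913619e+01,
       -6.13210606e-02,  3.94326006e-02,  1.62600163e-04]), 'ee_pos': array([0.20582502, 0.58971946, 0.22175465]), 'eef_rot': array([ 1.67087064e-01,  9.85941882e-01, -7.15608904e-04, -8.51791267e-05]), 'ft_force': array([-0.17950288, -0.01446604, -0.69992053]), 'torque': array([ 0.02763986, -0.00019187,  0.01861354]), 'grip_force': 0.0, 'width': 0.08730654112769953}
scene {'fx': 540.2025487408782, 'fy': 540.2025487408782, 'cx': 281.5670919784553, 'cy': 207.77780063669672, 'origin': array([1.33942098, 0.05817764, 1.28820882]), 'attitude': array([0.19610523, 0.21448608, 0.68867804, 0.66427481])}
side {'fx': 459.0080571078261, 'fy': 459.0080571078261, 'cx': 277.3720428004042, 'cy': 213.27064672335874, 'origin': array([ 0.35805143, -0.99134701,  0.98846681]), 'attitude': array([ 0.40804725, -0.03608759, -0.08691059,  0.90809784])}
wrist {'fx': 334.94772678178697, 'fy': 334.94772678178697, 'cx': 281.9381812292084, 'cy': 208.11304537066587, 'origin': array([0.12469272, 0.61772929, 0.38370879]), 'attitude': array([-0.12646942, -0.08943429,  0.57220405,  0.80535055])}
```

View pics/scene0.png

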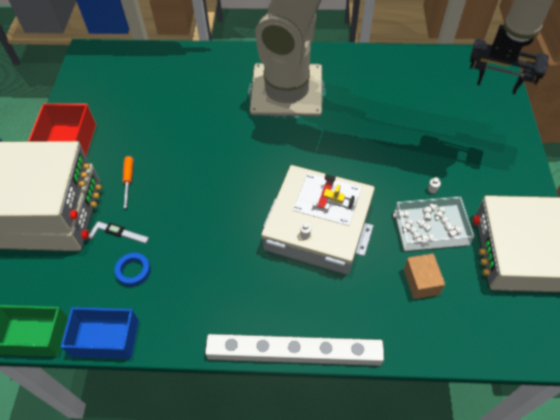

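View pics/side0.png

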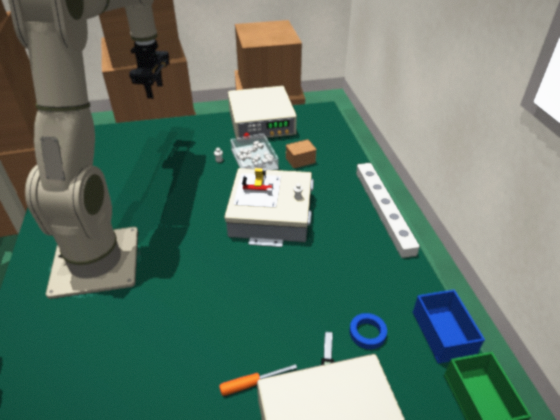

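The scene view shows the box lid with corners near (287,168), (374,182), (350,265) and (265,235). The roller is at about (330,180), the yellow fin at (338,195), the stop at (350,201) and coupler_a at (305,230). The side view agrees, with the catch at about (258,183). The box front faces the robot.

```bash
cat > h.py <<'E'
import numpy as np, cv2
from scipy.spatial.transform import Rotation as R
from bench import r
def ray(ci,uv):
    uv=np.atleast_2d(uv).astype(float)
    d=np.c_[(uv[:,0]-ci["cx"])/ci["fx"],-(uv[:,1]-ci["cy"])/ci["fy"],-np.ones(len(uv))]
    return np.array(ci["origin"]),R.from_quat(ci["attitude"]).apply(d)
def onz(ci,uv,z):
    o,d=ray(ci,uv); return o+d*((z-o[2])/d[:,2])[:,None]
def tri(c1,p1,c2,p2):
    o1,d1=ray(c1,p1);o2,d2=ray(c2,p2);d1=d1[0];d2=d2[0]
    t=np.linalg.lstsq(np.c_[d1,-d2],o2-o1,rcond=None)[0]
    a,b=o1+d1*t[0],o2+d2*t[1]; return (a+b)/2,np.linalg.norm(a-b)
def proj(ci,P):
    p=R.from_quat(ci["attitude"]).inv().apply(np.atleast_2d(P)-ci["origin"])
    return np.c_[ci["cx"]-ci["fx"]*p[:,0]/p[:,2],ci["cy"]+ci["fy"]*p[:,1]/p[:,2]]
def cen(m):
    n,l,st,c=cv2.connectedComponentsWithStats(m.astype(np.uint8))
    k=1+np.argmax(st[1:,4]); return c[k],st[k]
def yellow(im): h=cv2.cvtColor(im,cv2.COLOR_RGB2HSV); return (h[...,0]>20)&(h[...,0]<35)&(h[...,1]>150)&(h[...,2]>120)
E
python3 - <<'E'
from h import *
cs={}
for n,(x0,x1,y0,y1) in dict(scene=(255,385,155,280),side=(215,325,160,250)).items():
    im=cv2.imread(f"pics/{n}0.png")[:,:,::-1]; ci=r.camera_info(n); cs[n]=ci
    h=cv2.cvtColor(np.ascontiguousarray(im),cv2.COLOR_RGB2HSV)
    roi=np.zeros(im.shape[:2],bool); roi[y0:y1,x0:x1]=1
    m=(roi&(h[...,2]>175)&(h[...,1]<70)).astype(np.uint8)
    m=cv2.morphologyEx(m,cv2.MORPH_OPEN,np.ones((3,3),np.uint8))
    k=max(cv2.findContours(m,cv2.RETR_EXTERNAL,cv2.CHAIN_APPROX_NONE)[0],key=cv2.contourArea)[:,0]
    P=onz(ci,k,.085)[:,:2]
    print(n,"px rect",cv2.boundingRect(k),"lid",cv2.minAreaRect((P*1000).astype(np.float32)))
    y=yellow(np.ascontiguousarray(im))&roi; c,st=cen(y); print("yellow",c,st)
    rd=roi&((h[...,0]<8)|(h[...,0]>172))&(h[...,1]>150)&(h[...,2]>100); print("red",cen(rd))
    cv2.imwrite(f"pics/{n}crop.png",cv2.resize(im[y0:y1,x0:x1,::-1],None,fx=4.5,fy=4.5,interpolation=cv2.INTER_CUBIC))
E
```

```text
scene px rect (262, 166, 112, 94) lid ((542.144287109375, 118.85392761230469), (270.28125, 243.3466339111328), 73.3746566772461)
yellow [334.2516129  194.53548387] [324 186  20  16 155]
red (array([322.23809524, 200.92063492]), array([319, 194,   8,  13,  63], dtype=int32))
side px rect (225, 160, 88, 63) lid ((548.507568359375, 128.448486328125), (300.70245361328125, 252.51316833496094), 74.15601348876953)
yellow [258.32 181.  ] [255 177   7   9  50]
red (array([257.11538462, 187.06410256]), array([247, 185,  24,   5,  78], dtype=int32))
```

View pics/scenecrop.png

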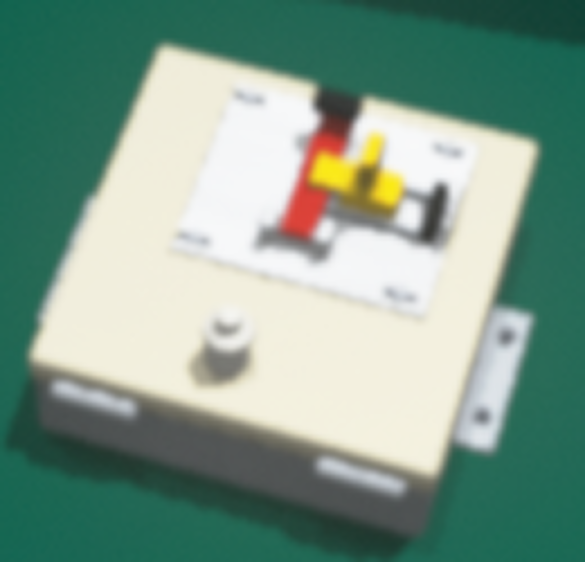

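The crop shows the lid corners at scene pixels of about (291,165), (375,187), (352,260) and (262,235). The roller is at the robot-side end, the yellow tab reaches over the red bar, and the stop is at right. I'll cast the corners onto z 85.

Run:
```python
from h import *
ci=r.camera_info("scene")
q=np.array([(162,45),(538,145),(437,472),(33,360)])/4.5+[255,155]
P=onz(ci,q,.085);print(P.round(3)); 
for i in range(4):
    d=P[(i+1)%4]-P[i]; print(np.linalg.norm(d).round(4), np.degrees(np.arctan2(d[1],d[0])).round(1))
c=P.mean(0);print("c",c)
yaw=np.radians(-16)
ex=np.array([np.cos(yaw),np.sin(yaw)]);ey=np.array([-ex[1],ex[0]])
for n,p,z in [("fin top",(374,140),.149),("roller",(337,100),.125),("stop top",(438,190),.112),("hinge bar",(300,220),.107),("plate a",(233,85),.089),("plate b",(475,155),.089),("plate c",(425,317),.089),("plate d",(170,248),.089)]:
    X=onz(ci,np.array(p)/4.5+[255,155],z)[0]; d=(X-c)[:2]; print(n,X.round(3),"box",(d@ex*1000).round(1),(d@ey*1000).round(1))
s=r.read_state(); Rt=R.from_quat(s["eef_rot"]); print(Rt.as_matrix().round(3), c-s["ee_pos"], "cam in tool", Rt.inv().apply(r.camera_info("wrist")["origin"]-s["ee_pos"]),(Rt.inv()*R.from_quat(r.camera_info("wrist")["attitude"])).as_matrix().round(2))
```

```text
[[ 0.39   0.028  0.085]
 [ 0.46   0.26   0.085]
 [ 0.688  0.191  0.085]
 [ 0.622 -0.039  0.085]]
0.2419 73.0
0.2376 -16.8
0.2391 -105.9
0.2422 163.9
c [0.53994542 0.11016063 0.085     ]
fin top [0.506 0.155 0.149] box -44.7 33.5
roller [0.46  0.135 0.125] box -83.9 2.0
stop top [0.515 0.195 0.112] box -47.8 74.3
hinge bar [0.535 0.114 0.107] box -5.9 2.2
plate a [0.423 0.073 0.089] box -102.4 -67.6
plate b [0.472 0.221 0.089] box -95.9 87.4
plate c [0.588 0.187 0.089] box 25.4 87.3
plate d [0.545 0.038 0.089] box 24.8 -68.0
[[-0.944  0.33  -0.   ]
 [ 0.33   0.944 -0.001]
 [-0.    -0.001 -1.   ]] [ 0.33411872 -0.47960985 -0.13684655] cam in tool [ 0.0858115  -0.00052228 -0.16195553] [[ 0.    0.95  0.31]
 [ 1.   -0.   -0.  ]
 [-0.    0.31 -0.95]]
```

The lid edges come out at 238–242 mm with yaw of about -16.4°, which fits. Next I move above the catch.

Request:
arm_command --moves '[-3.2,-2.3,0,0,-3.2,-2.3,0,0,-3.2,-2.3,0,0,-3.2,-2.3,0,0,-3.2,-2.3,0,0,-3.2,-2.3,0,0,-3.2,-2.3,0,0,-3.2,-2.3,0,0,-3.2,-2.3,0,0,-3.2,-2.3,0,0,-3.2,-2.3,0,0,-3.2,-2.3,0,-2.9]'

```text
time: 1.1
ee_pos: [0.4781, 0.2011, 0.2225]
eef_rot: [0.142, 0.99, 0.0, -0.0]
ft_force: [0.2, 0.5, -0.2]
width: 0.0872
grip_force: 0.0
```

Run:
```python
from h import *
import json
s=r.read_state();ci=r.camera_info("wrist"); im=r.camera("wrist"); cv2.imwrite("pics/w1.png",im[:,:,::-1])
json.dump({k:np.array(v).tolist() for k,v in ci.items()},open("w1.json","w"))
print(s["time"],s["ee_pos"],R.from_quat(s["eef_rot"]).as_matrix().round(3))
```

```text
1.1 [0.47814894 0.20112587 0.22250617] [[-0.959  0.282 -0.   ]
 [ 0.282  0.959  0.   ]
 [ 0.     0.    -1.   ]]
```

View pics/w1.png

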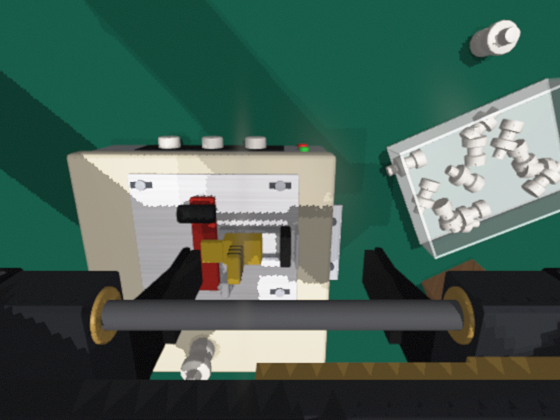

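The wrist view shows the roller spanning (178–216, 214), the fin near (235,262), the stop at (286,247) and the lid front edge from (68,155) to (335,155). I'll cast these.

Run:
```python
from h import *
import json
ci=json.load(open("w1.json")); im=cv2.imread("pics/w1.png")[:,:,::-1].copy()
c=np.array([.540,.1102]); a=np.radians(-16.4); ex=np.array([np.cos(a),np.sin(a)]);ey=np.array([-ex[1],ex[0]])
def box(p,z): X=onz(ci,p,z)[:,:2]-c; return (np.c_[X@ex,X@ey]*1000).round(1)
print("front edge L,R",box([(68,155),(335,155)],.085).tolist(),"right edge",box([(331,290)],.085).tolist())
g=im.max(2)
m=np.zeros(g.shape,bool); m[200:226,170:222]=g[200:226,170:222]<60
k,st=cen(m); print("roller px",k,st); print("roller",box([(st[0],k[1]),(st[0]+st[2],k[1]),k],.125).tolist())
m[:]=0; m[222:272,275:300]=g[222:272,275:300]<60
k,st=cen(m); print("stop px",st); print("stop top",box([(st[0],st[1]),(st[0]+st[2],st[1]+st[3])],.112).tolist())
y=yellow(im); y[300:]=0; ct,st=cen(y); print("yellow",ct,st)
h=cv2.cvtColor(im,cv2.COLOR_RGB2HSV); rd=((h[...,0]<8)|(h[...,0]>172))&(h[...,1]>150)&(h[...,2]>60); rd[300:]=0; _,st=cen(rd); print("red",st,box([(st[0],225),(st[0]+st[2],225)],.107).tolist())
cv2.imwrite("pics/w1c.png",cv2.resize(im[190:300,160:310,::-1],None,fx=5,fy=5,interpolation=cv2.INTER_CUBIC))
```

```text
front edge L,R [[-124.4, -121.5], [-124.5, 117.0]] right edge [[13.0, 119.6]]
roller px [196.38549075 213.31721195] [177 204  39  20 703]
roller [[-83.0, -16.3], [-83.0, 15.6], [-83.0, -0.4]]
stop px [280 226  11  41 424]
stop top [[-67.0, 67.9], [-27.3, 77.8]]
yellow [221.89663182 257.96980256] [201 240  39  44 861]
red [199 262  21  28 475] [[-66.0, -3.8], [-66.0, 14.8]]
```

View pics/w1c.png

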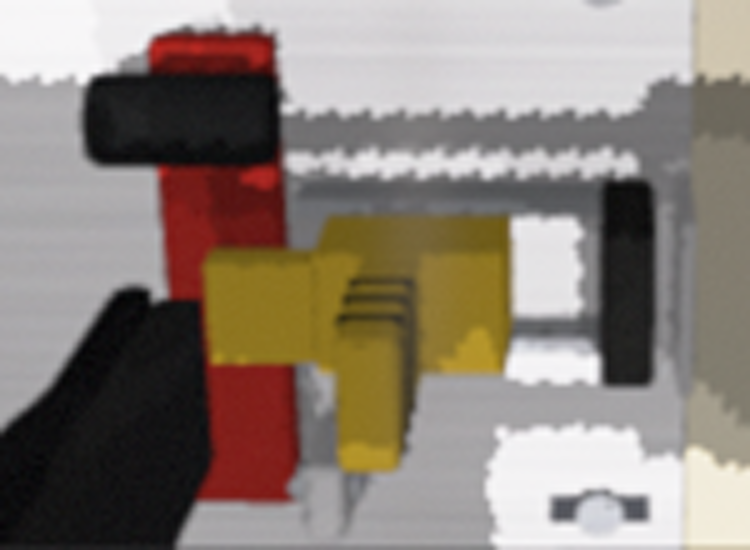

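The crop shows the fin top spanning crop (338–402, 320–470), which is centred at pixel (234,269). The nose covers the red bar and the roller is clear of it. Relative to the lid edges, u is about +1.

Run:
```python
from h import *
import json
ci=json.load(open("w1.json"))
c=np.array([.5363,.1102]); a=np.radians(-16.4); ex=np.array([np.cos(a),np.sin(a)]);ey=np.array([-ex[1],ex[0]])
q=np.array([(338,320),(402,470),(370,395)])/5+[160,190]
X=onz(ci,q,.149)[:,:2]; print((np.c_[(X-c)@ex,(X-c)@ey]*1000).round(1))
t=c-.040*ex+(X[2]-c)@ey*ey
s=r.read_state(); print("move tool",R.from_quat(s["eef_rot"]).inv().apply(np.r_[t,.127]-s["ee_pos"])*100)
```

```text
[[-54.4  28.6]
 [-28.2  37.5]
 [-41.5  33. ]]
move tool [-3.47608492 -3.11394281  9.57833307]
```

Request:
arm_command --moves '[-1.75,-1.55,0,0,-1.75,-1.55,0,0,0,0,2.5,0,0,0,2.5,0,0,0,2.5,0,0,0,1.5,0,0,0,1.0,0,0,0,0,0,0,0,0,0]' --fingers 50

```text
time: 1.9
ee_pos: [0.5024, 0.1635, 0.1227]
eef_rot: [0.142, 0.99, -0.0, -0.0]
ft_force: [-0.3, 0.1, -0.1]
width: 0.0443
grip_force: 0.0
```

Run:
```python
from h import *
s=r.read_state(); print(s["ft_force"],s["ee_pos"])
im=np.hstack([cv2.resize(r.camera("scene")[150:270,255:385],None,fx=3,fy=3,interpolation=cv2.INTER_CUBIC),r.camera("wrist")[150:360:,100:460]])if 0 else None
a=cv2.resize(r.camera("scene")[150:270,265:385],(400,400),interpolation=cv2.INTER_CUBIC); b=cv2.resize(r.camera("side")[140:230,220:310],(400,400),interpolation=cv2.INTER_CUBIC)
cv2.imwrite("pics/g1.png",np.hstack([a,b])[:,:,::-1])
```

```text
[-0.34890275  0.13301134 -0.08172978] [0.50238891 0.16351915 0.12274426]
```

View pics/g1.png

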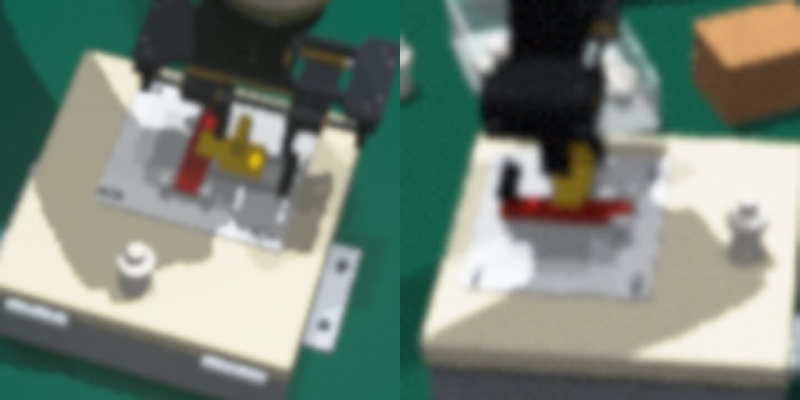

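Run:
```python
from h import *
s=r.read_state(); print(s["time"],s["ee_pos"],s["joint_vel"].round(3))
```

```text
2.0 [0.50311522 0.16373956 0.12375847] [ 0.002 -0.004 -0.001  0.     0.    -0.002  0.002]
```

Re-reading the pose puts the TCP at box (-47,+42). The fin's -y face is at about 28 and the left pad at about 20. I'll centre in x, then push the fin with the -y pad only and slowly.

Request:
arm_command --moves '[-0.38,0,0.1,0,-0.38,0,0,0,0,0.2,0,0,0,0.2,0,0,0,0.1,0,0,0,0.1,0,0,0,0.1,0,0,0,0.1,0,0,0,0.1,0,0,0,0.1,0,0,0,0.1,0,0,0,0,0,0]'

```text
time: 3.0
ee_pos: [0.5128, 0.1719, 0.1215]
eef_rot: [0.142, 0.99, -0.0, -0.0]
ft_force: [-1.6, -2.7, 0.8]
width: 0.0436
grip_force: 1.3
```

The force is about 3 N, so the tab is sliding, with the fin face at y≈31. About 12–13 mm remain.

Request:
arm_command --moves '[0,0.1,0,0,0,0.1,0,0,0,0.1,0,0,0,0.1,0,0,0,0.1,0,0,0,0.1,0,0,0,0.1,0,0,0,0.1,0,0,0,0,0,0]'

```text
time: 3.75
ee_pos: [0.5151, 0.1798, 0.1215]
eef_rot: [0.142, 0.99, 0.0, 0.0]
ft_force: [-0.9, -2.0, 1.5]
width: 0.0436
grip_force: 1.0
```

Request:
arm_command --moves '[0,0.1,0,0,0,0.1,0,0,0,0.1,0,0,0,0,0,0]'

```text
time: 4.08
ee_pos: [0.516, 0.1826, 0.1215]
eef_rot: [0.142, 0.99, 0.0, 0.0]
ft_force: [-0.7, -3.0, 0.5]
width: 0.044
grip_force: 1.1
```

Request:
arm_command --moves '[0,0.07,0,0,0,0.07,0,0,0,0,0,0]'

```text
time: 4.33
ee_pos: [0.5163, 0.1839, 0.1215]
eef_rot: [0.142, 0.99, 0.0, 0.0]
ft_force: [-1.7, -1.9, 0.8]
width: 0.0439
grip_force: 1.2
```

Request:
arm_command --moves '[0,0.07,0,0,0,0.07,0,0,0,0,0,0]'

```text
time: 4.58
ee_pos: [0.5166, 0.1847, 0.1215]
eef_rot: [0.142, 0.99, -0.0, -0.0]
ft_force: [-1.7, -4.1, 2.2]
width: 0.0438
grip_force: 2.3
```

Request:
arm_command --moves '[0,0.05,0,0,0,0.05,0,0,0,0,0,0]'

```text
time: 4.83
ee_pos: [0.5168, 0.1851, 0.1215]
eef_rot: [0.143, 0.99, -0.001, -0.0]
ft_force: [-4.4, -6.5, 3.5]
width: 0.0438
grip_force: 3.5
```

The resistance rose from 3 to about 7.5 N with little movement, so the stop is met. The fin face is at y≈44.5, which gives u≈+1. I'll back off, lift and go over the roller.

Request:
arm_command --moves '[0,-0.3,0,0,0,-0.7,0,0,0,-0.3,-1.5,0,0,0,-2.0,0,0,0,-2.0,0,1.0,-1.3,0,0,1.0,-1.3,0,0,1.0,-1.3,0,0,1.0,-1.34,0,0,0,0,0,0,0,0,0,0]' --fingers 75

```text
time: 5.75
ee_pos: [0.4602, 0.1346, 0.177]
eef_rot: [0.142, 0.99, 0.001, 0.0]
ft_force: [0.3, 1.4, -0.3]
width: 0.0657
grip_force: 0.0
```

Run:
```python
from h import *
s=r.read_state(); c=np.array([.5363,.1102]); a=np.radians(-16.4); ex=np.array([np.cos(a),np.sin(a)]);ey=np.array([-ex[1],ex[0]])
d=s["ee_pos"][:2]-c; print(s["ee_pos"],d@ex,d@ey,s["ft_force"])
ci=r.camera_info("wrist");im=r.camera("wrist");cv2.imwrite("pics/w2.png",im[:,:,::-1])
for p in [(-.080,.001,.125),(-.04,.049,.149),(-.04,.069,.112)]:
    print(proj(ci,[np.r_[c+p[0]*ex+p[1]*ey,p[2]]]).round(0))
```

```text
[0.46018659 0.13458612 0.1769667 ] -0.0799018718452404 0.0019039729924597273 [ 0.32252397  1.44076241 -0.30174146]
[[281. 232.]]
[[354. 302.]]
[[370. 274.]]
```

View pics/w2.png

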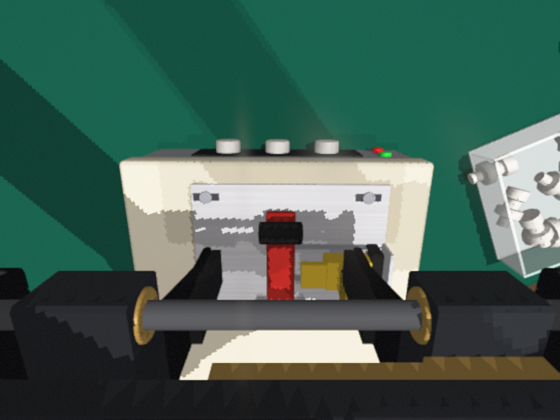

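The roller is at (281,232), exactly as predicted, and the nose (x ≥ 300) is clear of the bar. Now I descend and pinch.

Request:
arm_command --moves '[0,-0.1,2.0,0,0,0,2.0,0,0,0,1.5,0,0,0,1.0,0,0,0,0.5,0,0,0,0,0]'

```text
time: 6.3
ee_pos: [0.4598, 0.1336, 0.1058]
eef_rot: [0.142, 0.99, -0.0, -0.001]
ft_force: [-0.0, -0.7, -0.3]
width: 0.0651
grip_force: 0.0
```

Request:
arm_command --moves '[0,0,0,0,0,0,0,0,0,0,0,0,0,0,0,0,0,0,0,0,0,0,0,0,0,0,0,0,0,0,0,0]' --fingers 20 --squeeze 12

```text
time: 6.97
ee_pos: [0.46, 0.1336, 0.1067]
eef_rot: [0.142, 0.99, 0.0, 0.0]
ft_force: [0.0, -0.4, 1.7]
width: 0.0298
grip_force: 12.0
```

Pinched at 29.8 mm with little side force. Now I follow the 83 mm arc in 5° steps, checking the force after the first few.

Request:
arm_command --moves '[-0.22,0,-0.69,0,-0.28,0,-0.67,0,-0.34,0,-0.64,0,-0.39,0,-0.61,0]'

```text
time: 7.3
ee_pos: [0.4716, 0.1301, 0.1333]
eef_rot: [0.142, 0.99, -0.0, -0.0]
ft_force: [-1.4, 0.9, -3.2]
width: 0.0302
grip_force: 12.0
```

Request:
arm_command --moves '[-0.45,0,-0.57,0,-0.49,0,-0.53,0,-0.54,0,-0.49,0,-0.58,0,-0.44,0,-0.61,0,-0.39,0,-0.65,0,-0.33,0]'

```text
time: 7.8
ee_pos: [0.5042, 0.1205, 0.1607]
eef_rot: [0.142, 0.99, 0.0, -0.0]
ft_force: [-4.7, -1.2, 0.7]
width: 0.0295
grip_force: 12.0
```

Request:
arm_command --moves '[-0.67,0,-0.27,0,-0.69,0,-0.21,0,-0.71,0,-0.15,0,-0.72,0,-0.09,0,-0.72,0,-0.03,0,-0.72,0,0.04,0,0,0,0,0,0,0,0,0]'

```text
time: 8.47
ee_pos: [0.5455, 0.1082, 0.1675]
eef_rot: [0.143, 0.99, -0.0, 0.001]
ft_force: [1.1, -3.4, 5.0]
width: 0.0297
grip_force: 12.0
```

The roller is at the top of its arc (box x≈+9, about 1.4 rad). I release and lift away.

Request:
arm_command --moves '[0,0,0,0,0,0,0,0,0,0,0,0,0,0,0,0,0,0,0,0,0,0,0,0]' --fingers 75

```text
time: 8.97
ee_pos: [0.544, 0.1091, 0.1672]
eef_rot: [0.142, 0.99, 0.0, -0.0]
ft_force: [1.0, 0.4, -0.1]
width: 0.0605
grip_force: 0.0
```

Request:
arm_command --moves '[0,0,-1.0,0,0,0,-2.0,0,0,0,-3.0,0,0,0,-3.0,0,0,0,-3.0,0,0,0,0,0,0,0,0,0]'

```text
time: 9.55
ee_pos: [0.545, 0.109, 0.2896]
eef_rot: [0.142, 0.99, 0.001, 0.002]
ft_force: [0.4, -0.8, -1.1]
width: 0.0649
grip_force: 0.0
```

Run:
```python
from h import *
s=r.read_state(); print(s["time"],s["ee_pos"],s["ft_force"],s["width"])
a=cv2.resize(r.camera("wrist")[120:420],(400,300)); b=cv2.resize(r.camera("side")[140:230,210:330],(400,300),interpolation=cv2.INTER_CUBIC)
cv2.imwrite("pics/e1.png",np.hstack([a,b])[:,:,::-1])
```

```text
9.55 [0.54500872 0.10899694 0.28962973] [ 0.41017615 -0.7791292  -1.13721451] 0.0649348115889028
```

View pics/e1.png

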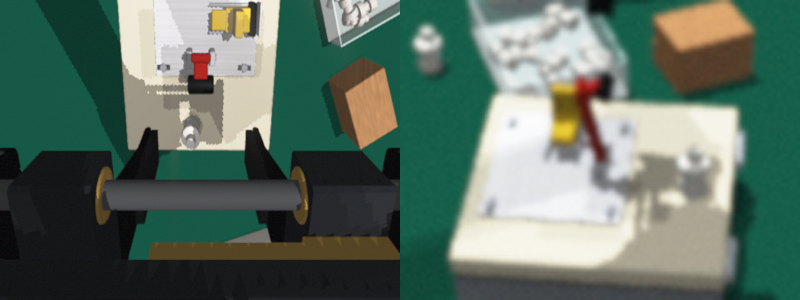

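The wrist view shows the tab against the stop, the lever raised with the roller at its top, and coupler_a in place. I'll check the roller's projected position before handing in.

Run:
```python
from h import *
c=np.array([.5363,.1102]); a=np.radians(-16.4); ex=np.array([np.cos(a),np.sin(a)]);ey=np.array([-ex[1],ex[0]])
for n in("side","wrist"):
  ci=r.camera_info(n)
  for t in (1.0,1.2,1.4):
    f=2.873-t; P=np.r_[c+.083*np.cos(f)*ex+.001*ey,.103+.083*np.sin(f)]; q=proj(ci,[P])[0]
    print(n,t,(q-[210,140])/.3+[400,0] if n=="side" else (q-[0,120])*[400/560,1])
```

```text
side 1.0 [567.28809196  87.45871692]
side 1.2 [585.18610377  85.38727158]
side 1.4 [603.60430833  86.33557525]
wrist 1.0 [201.79823446  50.17863403]
wrist 1.2 [201.77618646  70.71378529]
wrist 1.4 [201.74788741  90.11961726]
```

The roller is seen at (603,85) in the side view and (201,86) in the wrist view, which is about 1.37 rad. Handing in.

```bash
python3 -c "
from bench import r
print(r.close_job())"
```

```text
the job is handed in; nothing more can be done
None
```

I slid the tab to its stop (felt at about 7.5 N), raised the lever to about 1.37 rad, let go of both, moved the arm clear, and handed the job in at about 10 s; no verdict came back.

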